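# Seat and lock the drive arbor of the injector test bench

### The job

The drive arbor is only dropped loosely into the upright spindle, with its flange riding on the dogs: push it round by its red cross bar until its two slots drop over the yellow dogs, then press it fully home. Then take the two-pin spanner, put both pins into the brass holes of the locking ring and turn the ring clockwise to its stop, and put the spanner back on its yellow rest as it was. Leave everything else on the bench alone.

Things in the scene. Friction and masses are not known exactly. Their poses are not given: they have to be found in the camera images.
- drive_head: Fixed blue plinth 170 x 170 mm, 66 mm high, carrying an upright spindle; origin at the centre of its underside on the bench, z up. The two dogs stand along its x axis. A red mark on the plinth, -0.45 rad from its x axis, shows where the ring's white line stands when locked.
- spindle_nose (a point): Centre of the spindle's flat nose face (steel, 72 mm across), 85 mm above the bench, axes as drive_head. The tapered bore opens here, about 40 mm wide, narrowing downward. Two yellow dogs stand on the face along +x and -x, 24 to 34 mm from the centre, 13 mm wide, 9 mm high.
- ejector (a joint): Stiff ejector pad inside the bore, out of sight, m, grows downward. At 0 it holds the arbor 5 mm proud even with the slots over the dogs; pressing the arbor straight down with about 10 N sinks it, and it stays where it is left: about 0.005 when the flange lies on the nose face.
- arbor: Loose steel drive arbor, 0.55 kg, upright in the bore. Origin: centre of the flange's underside, z up; home, it is at spindle_nose. Flange 68 mm across, 10 mm thick, two slots 19 mm wide in its rim along its x axis (22 mm outward), same after half a turn. Below: taper 48 mm, then a pilot pin 25 mm long. At the start the flange lies on the dogs, 9 mm up, slots turned 34 to 90 degrees away, either way. Turns easily.
- arbor_top (a point): Centre of the flat top of the arbor's hub, 26 mm across, 28 mm above the arbor's origin; the place to press.
- arbor_bar (a point): On the centreline of the arbor's red cross bar, 28 mm from the axis towards its +y end. The bar runs along the arbor's y axis through the hub, 12 mm thick, 72 mm long, centreline 19 mm above the arbor's origin (9 mm above the flange's top).
- lock_ring (a joint): Turn of the dark locking ring round the nose, rad: starts 0 to 0.2, grows clockwise seen from above, stop at 0.9 (locked). Stiff (0.35 N m), stays where it is left. Ring 79 mm inside, 127 mm outside, its top level with the nose face. A white line on it points at the red mark on the plinth when locked.
- ring_hole0 (a point): Mouth centre of one of the ring's two holes, in a brass pad 26 x 34 mm on the ring, 52 mm from the spindle axis, level with the ring's top (85 mm above the bench); hole 12 mm wide, 12 mm deep, chamfered.
- ring_hole1 (a point): The other hole, opposite, the same.
- spanner: Loose bridge-shaped two-pin spanner, 0.38 kg. Origin: midway between the undersides of its two feet, z up, x from foot to foot; same after half a turn. Feet 20 x 34 x 8 mm, 52 mm either side, each with a pin 8 mm thick standing 9 mm out below. Dark bar 124 x 18 mm across the top, 44 to 56 mm up; it clears the arbor when the feet stand on the ring.
- spanner_grip (a point): Place to grip the spanner's orange handle, 80 mm above the spanner's origin. Handle 44 mm along x, 22 mm thick along y, from 56 to 100 mm above that origin.
- pin0 (a point): Tip of the spanner's pin at its +x foot, 9 mm below the foot.
- pin1 (a point): Tip of the pin at its -x foot.
- spanner_rest: Fixed spanner rest: black plate 172 x 80 mm with two yellow rails along its x axis, tops 24 mm above the bench, and a trough 18 mm wide and 124 mm long between them. Origin at the centre of its underside, z up. The spanner stands with its feet on the rails, pins in the trough, its x axis along the rest's x axis, either way round; its origin is then 24 mm above that of the rest.
- test_cup: Bystander: red clear test cup with black ends, 72 mm across, 104 mm high; origin under its centre.
- spare_taper: Bystander: spare steel taper plug standing on its flange, 56 mm across, 55 mm high; origin under its centre.
- union_nut: Bystander: brass union nut, 34 mm across, 34 mm high; origin under its centre.
- star_knob: Bystander: black star knob, 54 mm across, 30 mm high; origin under its centre.
- wrench: Bystander: open-end wrench lying flat; origin under its middle.
- cleaner: Bystander: blue can, 64 mm across, 150 mm high; origin under its centre.
- beaker: Bystander: clear beaker, 68 mm across, 80 mm high; origin under its centre.
Mind the look-alikes: they are no part of the job. Leave any purple look-alike of the arbor alone.

How it is judged:
By the outcome, as a careful person would: the job done as asked, in the order asked, and still so for the second after the job is handed in, with the robot touching nothing.
It also fails if it takes over 67 s, if anything falls off the work surface, if the arm or the gripper's body presses on something with over 40 N, if the wrist force passes 120 N, or if a joint passes its speed limit or range.

### The arm

A 6-joint arm with a two-finger parallel gripper is mounted at the origin on the work surface. World frame = base frame: x ahead of the robot, y to its left, z up, the work surface at z = 0. Lengths are in mm, angles in rad, forces in N, time in s.
With the tool pointing down it reaches from about 275 to 850 mm from the base axis. Payload 19 kg.
Tool frame: the origin (TCP) lies at the very end of the fingers, on their centre line; the grasp point (between the pads) lies 19 mm behind it; z points along the fingers, y is the direction in which the jaws open and shut (so a half turn about z gives the same grasp; the last joint's range is limited). The gripper opens to 85 mm and grips with 20 to 120 N. Pads are 22 mm wide; open, the fingers measure 114 mm over their backs; the gripper's body (76 mm by 85 mm) begins 54 mm behind the grasp point. The pads swing forward as they close: fully open they stand 13 mm farther back than shut.
Start: joints at [0.979, 0.15, 1.437, -0, 1.554, -0.134], TCP at [254.135, 515.757, 231.267] pointing down, gripper open.
Joint ranges: [-2.8, 2.8], [-0.68, 2.1], [0.12, 2.68], [-1.39, 4.53], [0.16, 2.79], [-2.81, 2.81]. Speed limits (rad/s): [1.89, 1.89, 2.22, 3.01, 3.01, 3.01].

### API

Orientations are given as a unit quaternion [w, x, y, z].
In Python, from station import sensors, vision, workorder gives the robot as it stands.
- The arm moves only by the shell command python3 -m crank 'ROWS'. ROWS is JSON, a list of rows, each an object of numbers: "grip": the closure in counts, from 0 (fully open) to 255 (shut); "dx", "dy", "dz": the shift along the world's x, y, z in units of 0.25 m (1.0 is 0.25 m); "spin": the turn about the world's z in units of 0.5 rad (1.0 is 0.5 rad). In form: [{"grip": .., "dx": .., "dy": .., "dz": .., "spin": ..}, ...]. A call has 1 to 12 rows; each row is the pose to reach, as a shift and turn from the pose measured when the call began; what a row does not reach only later rows make up. A row lasts 1/8 s, in which the tool goes at most 62.5 mm and 10.7 degrees, less where a joint would pass 70% of its speed; a pose out of reach is approached as far as the arm can. A call with a number of a shift or a turn outside -1 to 1 is refused whole. A call with a gripper value outside its range is refused whole. The fingers move at their own pace and stop on an object; the grip force is fixed at half the most. Time passes only in rows, so rows that repeat a pose let the fingers close. It gives the time, the measured TCP pose, the force and the opening at its end, in the units of the state.
- sensors.observe(): the state, without advancing time (a new reading comes with each control period).
- vision.read_camera(name): name is "scene" or "top" or "wrist"; returns the picture (480x640x3 uint8, red, green, blue); there is no depth.
- vision.camera_params(name): a dict with "camera_matrix" (3x3 intrinsics, pixels), "pose" (4x4, takes a point from camera to world coordinates). Camera axes: x right, y down, z forward; pixel columns grow to the right and rows downward; lengths in mm; the calibration is good to about 2 mm. The wrist camera is an equidistant fisheye: a pixel r from the principal point sees the ray r / f radians off the axis. A picture is of the moment at which its call begins: read the wrist's pose just before it. camera_params takes no time and is no camera call; for the wrist camera it gives the pose at the moment of the call.
- workorder.finish_job(): hands the job in, once; it reports no verdict.
The state is a dict: "time": time; "joint_positions": joint angles; "joint_vel": joint speeds; "effort": joint torques, N m; "ee_pos": TCP position; "ee_rot": TCP orientation; "contact_force": force on the tool from outside, world axes, zero at the start; "torque": the same for the moment, N m; "width": finger opening in mm.
Only numpy, scipy, OpenCV 4.12 (cv2) and the standard library are available. Lean on these libraries where they do the work, as an engineer would, in place of code of your own. Each camera call takes 0.05 s, during which the arm holds its last target.

## Working session

There is one attempt and no reset: what is moved stays moved. The work goes in short steps, Python scripts to look and compute and a shell command to move; the robot and the scene stay as the last step left them, time stands still between calls to the robot, and variables do not carry over. Pictures are saved under pics/ and viewed, and the job is handed in when it is done.

```bash
ls; mkdir -p pics; python3 - <<'E'
from station import sensors, vision
import cv2,numpy as np
s=sensors.observe(); print(s)
for n in ["scene","top","wrist"]:
    p=vision.camera_params(n); print(n,np.round(np.array(p["camera_matrix"]),1).tolist(),np.round(np.array(p["pose"]),3).tolist(), [k for k in p])
    cv2.imwrite(f"pics/a_{n}.png",vision.read_camera(n)[:,:,::-1])
E
```

```text
pics
{'time': 0.0, 'joint_positions': array([ 9.79005945e-01,  1.50962227e-01,  1.43799557e+00,  5.83865182e-05,
        1.55378948e+00, -1.33958064e-01]), 'joint_vel': array([ 0.0003167 , -0.00027532,  0.00151091,  0.00058556,  0.00151178,
       -0.00146867]), 'effort': array([ 3.37411788e-03, -7.13046312e+01, -5.70900607e+01,  2.72279140e-04,
        8.36455351e-03,  1.82357365e-05]), 'ee_pos': array([254.00254364, 515.60032556, 230.70665162]), 'ee_rot': array([-2.32212371e-04,  2.26922552e-01,  9.73912635e-01, -5.29357118e-04]), 'contact_force': array([-0.26426691, -0.83977337,  0.36599161]), 'torque': array([0.00151392, 0.01432636, 0.04455713]), 'width': 85.29582319480303}
scene [[618.3, 0.0, 325.0], [0.0, 618.3, 244.0], [0.0, 0.0, 1.0]] [[0.841, 0.451, -0.298, 985.592], [0.54, -0.717, 0.44, -619.71], [-0.015, -0.531, -0.847, 1280.527], [0.0, 0.0, 0.0, 1.0]] ['camera_matrix', 'pose']
top [[464.1, 0.0, 327.3], [0.0, 464.1, 244.7], [0.0, 0.0, 1.0]] [[-0.016, -0.991, 0.131, 418.946], [-1.0, 0.017, 0.007, -18.793], [-0.009, -0.13, -0.991, 1237.778], [0.0, 0.0, 0.0, 1.0]] ['camera_matrix', 'pose']
wrist [[371.6, 0.0, 323.1], [0.0, 371.6, 246.5], [0.0, 0.0, 1.0]] [[0.442, 0.858, 0.26, 186.661], [0.897, -0.423, -0.129, 549.999], [-0.0, 0.29, -0.957, 373.56], [0.0, 0.0, 0.0, 1.0]] ['camera_matrix', 'pose']
```

View pics/a_scene.png

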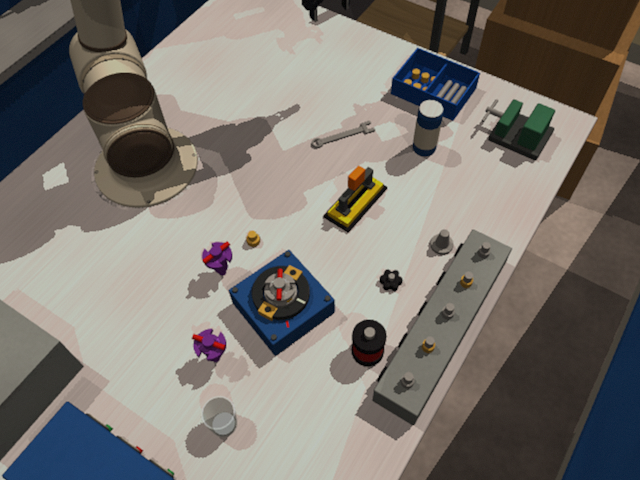

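View pics/a_top.png

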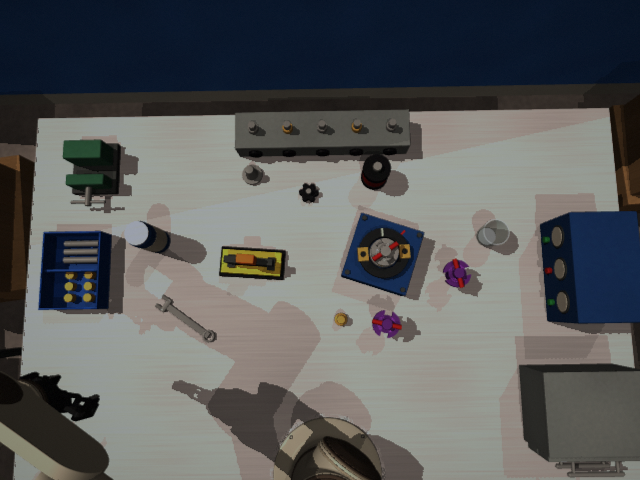

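View pics/a_wrist.png

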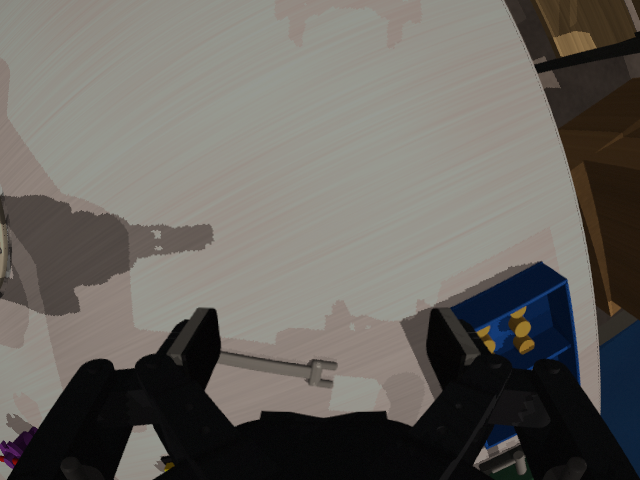

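The top view shows the blue plinth with the steel arbor at (384,252) and the spanner on its rest at (252,263). Arbor candidates are the steel one in the plinth, purple at (457,273) and purple at (387,323). The steel one sits in the spindle and fits the description; I'll confirm it enlarged.

```bash
python3 - <<'E'
import cv2,numpy as np
t=cv2.imread("pics/a_top.png");s=cv2.imread("pics/a_scene.png")
a=cv2.resize(t[200:305,325:440],None,fx=5,fy=5,interpolation=cv2.INTER_CUBIC)
cv2.imwrite("pics/b1.png",a)
cv2.imwrite("pics/b2.png",cv2.resize(s[240:360,220:345],None,fx=5,fy=5,interpolation=cv2.INTER_CUBIC))
cv2.imwrite("pics/b3.png",cv2.resize(t[235:290,205:300],None,fx=8,fy=8,interpolation=cv2.INTER_CUBIC))
E
```

```text
(no output)
```

View pics/b1.png

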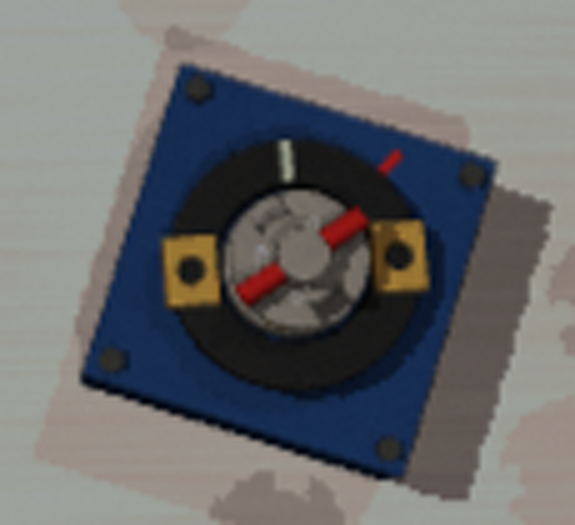

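View pics/b2.png

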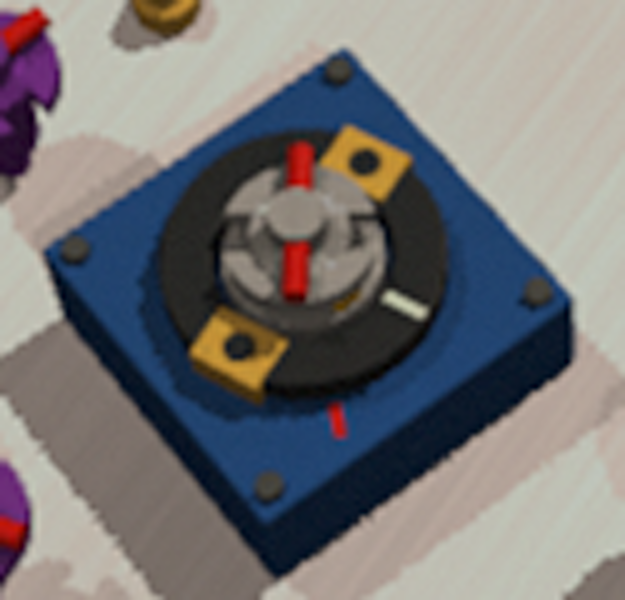

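View pics/b3.png

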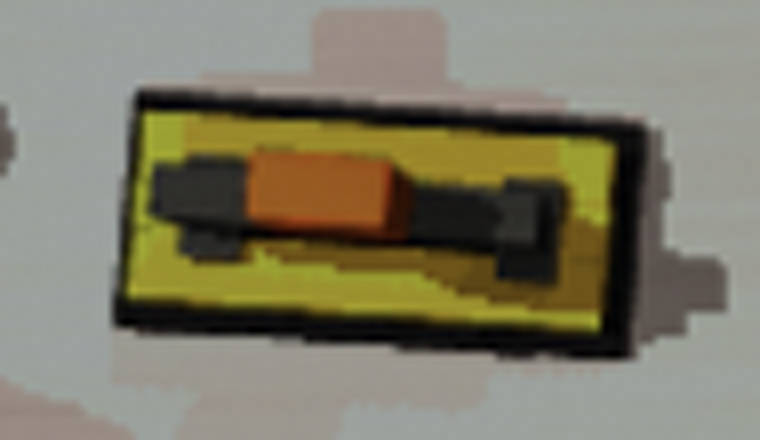

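```bash
cat > h.py <<'E'
import numpy as np,cv2
from station import vision,sensors
def w(cam,pts,z,params=None):
    p=params or vision.camera_params(cam);K=np.array(p["camera_matrix"],float);T=np.array(p["pose"],float)
    out=[]
    for (u,v),zz in zip(pts,np.broadcast_to(z,len(pts))):
        x=(u-K[0,2])/K[0,0];y=(v-K[1,2])/K[1,1]
        if cam=="wrist":
            r=np.hypot(x,y);d=np.array([np.sin(r)*x/r,np.sin(r)*y/r,np.cos(r)]) if r>0 else np.array([0,0,1.])
        else: d=np.array([x,y,1.])
        d=T[:3,:3]@d;o=T[:3,3];out.append(o+d*(zz-o[2])/d[2])
    return np.array(out)
def px(cam,P,params=None):
    p=params or vision.camera_params(cam);K=np.array(p["camera_matrix"],float);T=np.array(p["pose"],float)
    q=(np.atleast_2d(P)-T[:3,3])@T[:3,:3]
    if cam=="wrist":
        rr=np.hypot(q[:,0],q[:,1]);th=np.arctan2(rr,q[:,2]);xy=q[:,:2]/np.maximum(rr,1e-9)[:,None]*th[:,None]
    else: xy=q[:,:2]/q[:,2:]
    return xy*[K[0,0],K[1,1]]+[K[0,2],K[1,2]]
def crop(pts,x0,y0,s): return [(x0+(a+.5)/s-.5,y0+(b+.5)/s-.5) for a,b in pts]
def deg(v): return round(float(np.degrees(np.arctan2(v[1],v[0]))),1)
E
python3 - <<'E'
from h import *
np.set_printoptions(suppress=True,precision=1)
def show(cam,n,c,z): 
    P=w(cam,c,z);print(cam,n,P[:,:2].tolist() if 0 else np.round(P[:,:2],1).tolist());return P
C=lambda l:crop(l,325,200,5)
P=show("top","plinth",C([(180,65),(495,162),(405,480),(83,382)]),66); print("centre",P.mean(0),[deg(P[0]-P[3]),deg(P[1]-P[2]),deg(P[0]-P[1])])
H=show("top","holes",C([(190,270),(399,255)]),85);print(H.mean(0),deg(H[0]-H[1]))
show("top","hub",C([(302,254)]),85+9+28)
B=show("top","bar",C([(245,293),(363,217)]),119);print(deg(B[1]-B[0]),B.mean(0))
W=show("top","white",C([(286,142),(289,180)]),85);R=show("top","red",C([(400,153),(380,173)]),66)
for c in (P.mean(0),):
  print("white",deg(W.mean(0)-H.mean(0)),"red",deg(R.mean(0)-P.mean(0)))
C=lambda l:crop(l,220,240,5)
P=show("scene","plinth",C([(343,50),(572,298),(272,522),(47,248)]),66);print("centre",P.mean(0),deg(P[1]-P[0]),deg(P[2]-P[3]),deg(P[0]-P[3]))
H=show("scene","holes",C([(366,162),(241,346)]),85);print(H.mean(0),deg(H[0]-H[1]))
show("scene","hub",C([(298,211)]),122)
B=show("scene","bar",C([(301,150),(294,293)]),117);print(deg(B[1]-B[0]),B.mean(0))
C=lambda l:crop(l,205,235,8)
P=show("top","rest outline",C([(137,90),(650,125),(632,357),(115,327)]),8);print(P.mean(0),deg(P[0]-P[1]),deg(P[3]-P[2]))
P=show("top","handle top",C([(252,152),(385,160),(385,232),(248,225)]),124);print(P.mean(0),deg(P[0]-P[1]))
E
```

```text
top plinth [[655.0, -97.0], [601.8, -256.3], [441.3, -204.4], [493.0, -44.0]]
centre [ 547.8 -150.5   66. ] [-18.1, -17.9, 71.5]
top holes [[546.9, -98.1], [552.7, -202.6]]
[ 549.8 -150.4   85. ] 93.2
top hub [[549.7, -149.9]]
top bar [[531.5, -122.1], [567.6, -180.4]]
-58.2 [ 549.5 -151.3  119. ]
top white [[610.8, -148.0], [591.5, -148.9]]
top red [[607.3, -208.1], [597.1, -197.5]]
white 2.1 red -43.9
scene plinth [[494.9, -46.7], [652.6, -98.4], [602.1, -255.2], [442.0, -202.1]]
centre [ 547.9 -150.6   66. ] -18.2 -18.4 71.2
scene holes [[544.4, -98.4], [550.1, -201.9]]
[ 547.2 -150.1   85. ] 93.1
scene hub [[547.0, -149.8]]
scene bar [[529.0, -122.4], [566.2, -180.9]]
-57.5 [ 547.6 -151.7  117. ]
top rest outline [[582.7, 273.0], [568.0, 101.2], [490.7, 107.5], [503.4, 279.2]]
[536.2 190.2   8. ] 85.1 85.8
top handle top [[547.7, 210.4], [544.6, 170.1], [522.8, 170.0], [525.6, 211.4]]
[535.2 190.4 124. ] 85.6
```

Plinth centre is about (548,-150) with x at -18.1°. The bar lies at 122° and has to end at 72° (50° clockwise). The ring needs about 46°. The steel arbor in the plinth is confirmed as the real one, since its flange covers the dogs and its bar is off-angle. Moving over.

```bash
R='{"grip":150,"dx":0.45,"dy":-1,"dz":0.05,"spin":-0.5}'; python3 -m crank '[{"grip":150,"dx":0.45,"dy":-1,"dz":0.05,"spin":-0.5},{"grip":150,"dx":0.45,"dy":-1,"dz":0.05,"spin":-0.5},{"grip":150,"dx":0.45,"dy":-1,"dz":0.05,"spin":-0.5},{"grip":150,"dx":0.45,"dy":-1,"dz":0.05,"spin":-0.5},{"grip":150,"dx":0.45,"dy":-1,"dz":0.05,"spin":-0.5}]'
python3 -m crank '[{"grip":150,"dx":0.45,"dy":-1,"dz":0,"spin":-0.5},{"grip":150,"dx":0.45,"dy":-1,"dz":0,"spin":-0.5},{"grip":150,"dx":0.45,"dy":-1,"dz":0,"spin":-0.5},{"grip":150,"dx":0.45,"dy":-1,"dz":0,"spin":-0.5},{"grip":150,"dx":0.45,"dy":-1,"dz":0,"spin":-0.5}]'
```

```text
time: 0.78
ee_pos: [367.3, 263.1, 243.6]
ee_rot: [0.0, 0.348, 0.938, -0.0]
contact_force: [0.1, 0.4, -0.1]
width: 35.3
time: 1.4
ee_pos: [480.5, 10.2, 243.2]
ee_rot: [-0.0, 0.463, 0.886, -0.001]
contact_force: [0.1, -0.1, 0.7]
width: 35.2
```

```bash
python3 -m crank '[{"grip":150,"dx":0.208,"dy":-0.54,"dz":0,"spin":-0.094},{"grip":150,"dx":0.208,"dy":-0.54,"dz":-0.1,"spin":-0.094},{"grip":150,"dx":0.208,"dy":-0.54,"dz":-0.2,"spin":-0.094},{"grip":150,"dx":0.208,"dy":-0.54,"dz":-0.2,"spin":-0.094}]'
python3 - <<'E'
from h import *
p=vision.camera_params("wrist");im=vision.read_camera("wrist")[:,:,::-1];cv2.imwrite("pics/c.png",im)
c=np.array([548.3,-150.3]);f=lambda a,r,z:[c[0]+r*np.cos(np.radians(a)),c[1]+r*np.sin(np.radians(a)),z]
P=np.array([f(0,0,122),f(122.1,36,113),f(-57.9,36,113),f(93.1,52,85),f(-86.9,52,85)])
print(px("wrist",P,p).round(1).tolist())
np.save("pics/c.npy",np.array(p["pose"]))
E
```

```text
time: 1.9
ee_pos: [531.6, -125.9, 190.4]
ee_rot: [-0.003, 0.485, 0.875, -0.001]
contact_force: [0.4, 1.4, -0.3]
width: 35.0
[[325.4, 309.7], [325.4, 251.1], [325.4, 349.9], [361.8, 225.8], [292.7, 340.6]]
```

View pics/c.png

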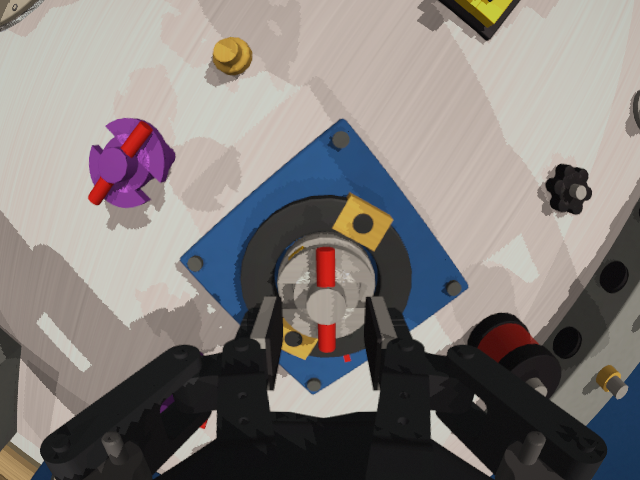

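The wrist view shows the hub at (326,305), with the bar centred between the fingers; that agrees with the prediction to about 2 mm. Descend, straddling the bar.

```bash
python3 -m crank '[{"grip":150,"dx":0.003,"dy":0.004,"dz":-0.15,"spin":0},{"grip":150,"dx":0.003,"dy":0.004,"dz":-0.25,"spin":0},{"grip":150,"dx":0.003,"dy":0.004,"dz":-0.326,"spin":0},{"grip":200,"dx":0.003,"dy":0.004,"dz":-0.326,"spin":0},{"grip":204,"dx":0.003,"dy":0.004,"dz":-0.326,"spin":0},{"grip":204,"dx":0.003,"dy":0.004,"dz":-0.326,"spin":0}]'
python3 - <<'E'
from h import *
c=np.array([548.3,-150.3]);e=sensors.observe()["ee_pos"]; print(e)
d=e[:2]-c; print(np.hypot(*d),deg(d))
q=sensors.observe()["ee_rot"]; print("yaw",2*np.degrees(np.arctan2(q[2],q[1]))-90)
r=30
for a in [122.1,110,100,90,80,72,69,66]:
  t=c+r*np.array([np.cos(np.radians(a)),np.sin(np.radians(a))])
  print(a,((t-e[:2])/250).round(3),"spin",round(np.radians(a-90-(2*np.degrees(np.arctan2(q[2],q[1]))-90))/.5,3))
E
```

```text
time: 2.7
ee_pos: [533.3, -123.9, 112.0]
ee_rot: [-0.001, 0.484, 0.875, -0.001]
contact_force: [-0.2, 0.3, 0.5]
width: 17.2
[ 533.25348222 -123.87421226  112.0367644 ]
30.409208389524157 119.7
yaw 32.08045338768534
122.1 [-0.004 -0.004] spin 0.001
110 [0.019 0.007] spin -0.422
100 [0.039 0.012] spin -0.771
90 [0.06  0.014] spin -1.12
80 [0.081 0.012] spin -1.469
72 [0.097 0.008] spin -1.748
69 [0.103 0.006] spin -1.853
66 [0.109 0.004] spin -1.958
```

```bash
python3 -m crank '[{"grip":204,"dx":0.0,"dy":0,"dz":-0.012,"spin":0},{"grip":204,"dx":0.009,"dy":0.002,"dz":-0.012,"spin":-0.211},{"grip":204,"dx":0.019,"dy":0.007,"dz":-0.012,"spin":-0.422},{"grip":204,"dx":0.029,"dy":0.010,"dz":-0.012,"spin":-0.6},{"grip":204,"dx":0.039,"dy":0.012,"dz":-0.012,"spin":-0.771},{"grip":204,"dx":0.049,"dy":0.0135,"dz":-0.012,"spin":-0.945},{"grip":204,"dx":0.049,"dy":0.0135,"dz":-0.012,"spin":-0.945}]'
python3 - <<'E'
from h import *
c=np.array([548.3,-150.3]);e=sensors.observe()["ee_pos"]; print(e)
d=e[:2]-c; print(np.hypot(*d),deg(d))
q=sensors.observe()["ee_rot"]; y=2*np.degrees(np.arctan2(q[2],q[1]))-90;print("yaw",y)
r=30
for a in [90,85,80,75,72,69,67,66]:
  t=c+r*np.array([np.cos(np.radians(a)),np.sin(np.radians(a))])
  print(a,((t-e[:2])/250).round(3),"spin",round(np.radians(a-90-y)/.5,3))
E
```

```text
time: 3.58
ee_pos: [545.3, -120.4, 109.0]
ee_rot: [-0.001, 0.675, 0.737, -0.001]
contact_force: [-2.2, 2.6, 0.1]
width: 17.0
[ 545.26717174 -120.35543295  108.97829994]
30.09775977036976 95.8
yaw 5.03384295344172
90 [0.012 0.   ] spin -0.176
85 [ 0.023 -0.   ] spin -0.35
80 [ 0.033 -0.002] spin -0.525
75 [ 0.043 -0.004] spin -0.699
72 [ 0.049 -0.006] spin -0.804
69 [ 0.055 -0.008] spin -0.909
67 [ 0.059 -0.009] spin -0.979
66 [ 0.061 -0.01 ] spin -1.013
```

```bash
python3 -m crank '[{"grip":204,"dx":0.012,"dy":0,"dz":0,"spin":-0.176},{"grip":204,"dx":0.023,"dy":0,"dz":0,"spin":-0.35},{"grip":204,"dx":0.033,"dy":-0.002,"dz":0,"spin":-0.525},{"grip":204,"dx":0.043,"dy":-0.004,"dz":0,"spin":-0.7},{"grip":204,"dx":0.049,"dy":-0.006,"dz":0,"spin":-0.804},{"grip":204,"dx":0.055,"dy":-0.008,"dz":0,"spin":-0.909},{"grip":204,"dx":0.055,"dy":-0.008,"dz":0,"spin":-0.909},{"grip":204,"dx":0.055,"dy":-0.008,"dz":0,"spin":-0.909}]'
python3 - <<'E'
from h import *
cv2.imwrite("pics/d.png",vision.read_camera("wrist")[200:360,200:480,::-1].repeat(2,0).repeat(2,1))
E
```

```text
time: 4.58
ee_pos: [559.1, -122.5, 109.0]
ee_rot: [-0.001, 0.824, 0.567, -0.0]
contact_force: [-0.4, -0.2, 1.2]
width: 17.1
```

View pics/d.png

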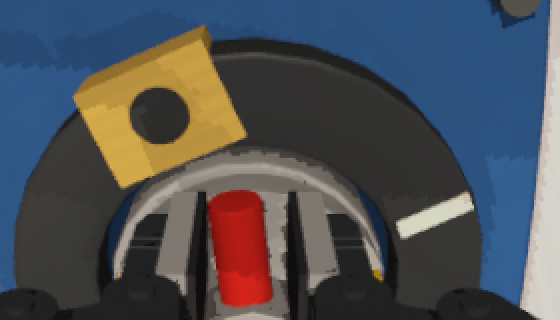

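The bar is near its angle, and a yellow edge shows at about (378,275) in the crop. Lift and look.

```bash
python3 -m crank '[{"grip":200,"dx":0,"dy":0,"dz":0.1,"spin":0},{"grip":150,"dx":0,"dy":0,"dz":0.25,"spin":0},{"grip":150,"dx":0,"dy":0,"dz":0.25,"spin":0},{"grip":150,"dx":0,"dy":0,"dz":0.25,"spin":0}]'
python3 - <<'E'
from h import *
cv2.imwrite("pics/e.png",cv2.resize(vision.read_camera("wrist")[180:370,220:450,::-1],None,fx=3,fy=3))
s=vision.read_camera("scene")[240:360,220:345,::-1]
cv2.imwrite("pics/e2.png",cv2.resize(s,None,fx=4,fy=4,interpolation=2))
E
```

```text
time: 5.12
ee_pos: [559.0, -122.5, 171.3]
ee_rot: [-0.001, 0.823, 0.567, -0.0]
contact_force: [-0.2, -0.5, -0.5]
width: 35.2
```

View pics/e.png

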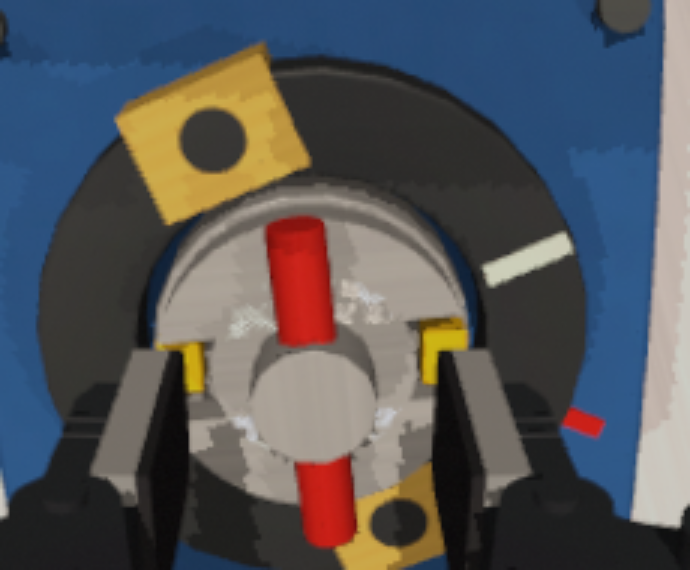

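View pics/e2.png

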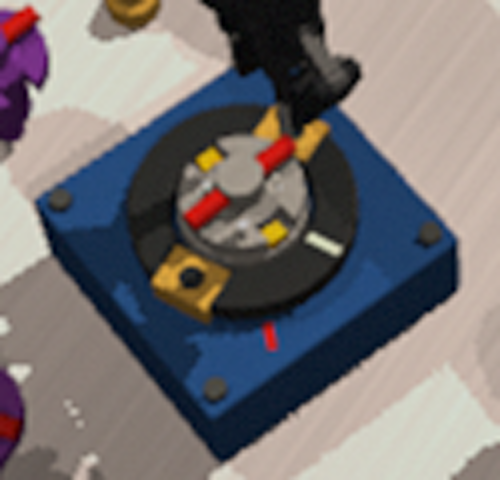

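Both yellow dogs, at (190,365) and (445,345) in the crop, stand in the slots. Now press on the hub with closed fingers.

```bash
python3 -c "
from h import *
print(w('wrist',[(324.3,315)],118))"
python3 -m crank '[{"grip":255,"dx":-0.02,"dy":-0.06,"dz":0,"spin":0},{"grip":255,"dx":-0.043,"dy":-0.111,"dz":0,"spin":0},{"grip":255,"dx":-0.043,"dy":-0.111,"dz":-0.1,"spin":0},{"grip":255,"dx":-0.043,"dy":-0.111,"dz":-0.17,"spin":0},{"grip":255,"dx":-0.043,"dy":-0.111,"dz":-0.18,"spin":0},{"grip":255,"dx":-0.043,"dy":-0.111,"dz":-0.18,"spin":0}]'
```

```text
[[ 548.45872426 -146.47765049  118.        ]]
time: 5.98
ee_pos: [548.2, -150.3, 126.0]
ee_rot: [-0.001, 0.824, 0.567, -0.001]
contact_force: [-0.8, 0.9, 0.2]
width: -0.1
```

```bash
python3 -m crank '[{"grip":255,"dx":0,"dy":0,"dz":-0.012,"spin":0},{"grip":255,"dx":0,"dy":0,"dz":-0.024,"spin":0},{"grip":255,"dx":0,"dy":0,"dz":-0.032,"spin":0},{"grip":255,"dx":0,"dy":0,"dz":-0.036,"spin":0},{"grip":255,"dx":0,"dy":0,"dz":-0.036,"spin":0}]'; python3 -m crank '[{"grip":255,"dx":0,"dy":0,"dz":-0.008,"spin":0},{"grip":255,"dx":0,"dy":0,"dz":-0.012,"spin":0},{"grip":255,"dx":0,"dy":0,"dz":-0.012,"spin":0}]'
```

```text
time: 6.6
ee_pos: [548.2, -150.3, 117.0]
ee_rot: [-0.001, 0.824, 0.567, -0.001]
contact_force: [0.0, -0.6, -0.1]
width: 0.2
time: 6.98
ee_pos: [548.6, -150.5, 114.6]
ee_rot: [-0.001, 0.824, 0.567, -0.0]
contact_force: [0.2, 0.7, 5.6]
width: -0.4
```

```bash
python3 -m crank '[{"grip":255,"dx":0,"dy":0,"dz":-0.006,"spin":0},{"grip":255,"dx":0,"dy":0,"dz":-0.012,"spin":0},{"grip":255,"dx":0,"dy":0,"dz":-0.012,"spin":0}]'; python3 -m crank '[{"grip":255,"dx":0,"dy":0,"dz":-0.006,"spin":0},{"grip":255,"dx":0,"dy":0,"dz":-0.010,"spin":0},{"grip":255,"dx":0,"dy":0,"dz":-0.010,"spin":0}]'
```

```text
time: 7.35
ee_pos: [549.0, -150.7, 113.2]
ee_rot: [0.0, 0.824, 0.567, 0.0]
contact_force: [-5.3, 2.0, 17.2]
width: -0.4
time: 7.72
ee_pos: [549.2, -150.7, 113.1]
ee_rot: [0.001, 0.823, 0.567, 0.001]
contact_force: [-12.8, 5.2, 30.1]
width: 0.2
```

```bash
python3 -m crank '[{"grip":255,"dx":0,"dy":0,"dz":0.05,"spin":0},{"grip":255,"dx":-0.1,"dy":0.1,"dz":0.25,"spin":0},{"grip":255,"dx":-0.2,"dy":0.3,"dz":0.4,"spin":0},{"grip":150,"dx":-0.2,"dy":0.5,"dz":0.4,"spin":0},{"grip":150,"dx":-0.2,"dy":0.5,"dz":0.4,"spin":0}]'
python3 - <<'E'
from h import *
cv2.imwrite("pics/f_s.png",vision.read_camera("scene")[:,:,::-1]);cv2.imwrite("pics/f_t.png",vision.read_camera("top")[:,:,::-1]);cv2.imwrite("pics/f_w.png",vision.read_camera("wrist")[:,:,::-1])
s=cv2.imread("pics/f_s.png")
cv2.imwrite("pics/f2.png",cv2.resize(s[240:360,220:345],None,fx=5,fy=5,interpolation=2))
E
```

```text
time: 8.35
ee_pos: [499.1, -23.0, 214.3]
ee_rot: [0.001, 0.823, 0.569, 0.002]
contact_force: [0.7, 0.1, -0.3]
width: 34.7
```

View pics/f2.png

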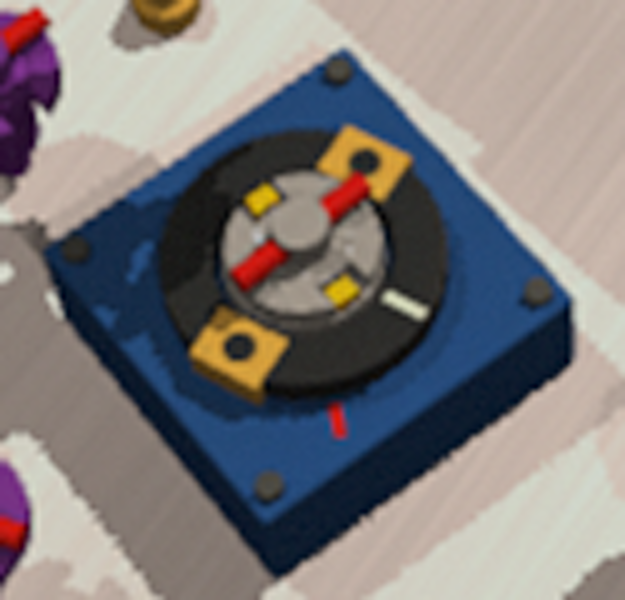

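View pics/f_w.png

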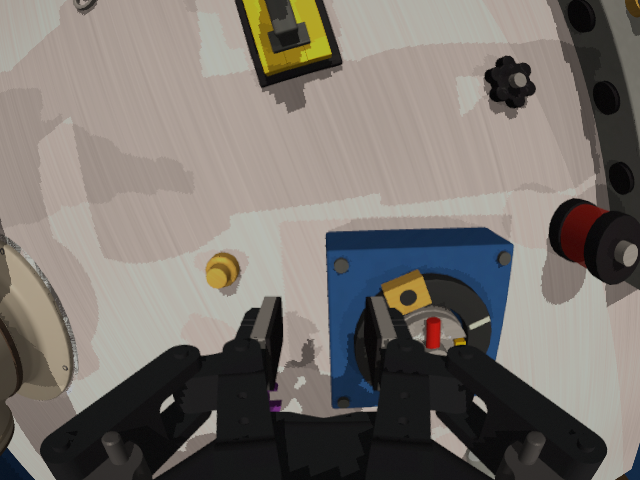

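```bash
python3 - <<'E'
from h import *
d=lambda cam,z:px(cam,[[548,-150.3,z]])[0]
for cam in("scene","top"):print(cam,[(z,(d(cam,z)-d(cam,122)).round(2).tolist()) for z in (118,113)])
print("seen scene delta",(5/5.,11/5.))
# correlate hub patch via phase on enlarged images
a=cv2.imread("pics/a_scene.png",0);b=cv2.imread("pics/f_s.png",0)
q=sensors.observe();print(q["ee_pos"])
t=cv2.imread("pics/f_t.png")
cv2.imwrite("pics/f3.png",cv2.resize(t[200:305,325:440],None,fx=5,fy=5,interpolation=2))
E
```

```text
scene [(118, [0.14, 0.9]), (113, [0.32, 2.01])]
top [(118, [-0.19, 0.19]), (113, [-0.42, 0.43])]
seen scene delta (1.0, 2.2)
[499.26812003 -26.06221168 213.07406038]
```

View pics/f3.png

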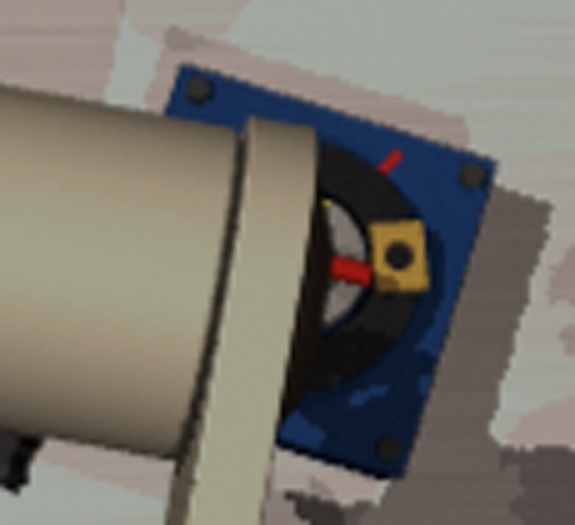

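The hub dropped 2.2 px (2.0 expected for 9 mm) and the press stalled at z = 113.1 under 30 N, so the arbor is home. Now the spanner.

```bash
python3 -m crank '[{"grip":90,"dx":0.05,"dy":0.25,"dz":-0.05,"spin":0.3},{"grip":90,"dx":0.1,"dy":0.5,"dz":-0.1,"spin":0.5},{"grip":90,"dx":0.146,"dy":0.866,"dz":-0.15,"spin":0.562},{"grip":90,"dx":0.146,"dy":0.866,"dz":-0.15,"spin":0.562},{"grip":90,"dx":0.146,"dy":0.866,"dz":-0.15,"spin":0.562},{"grip":90,"dx":0.146,"dy":0.866,"dz":-0.15,"spin":0.562}]'
python3 - <<'E'
from h import *
p=vision.camera_params("wrist");cv2.imwrite("pics/g.png",vision.read_camera("wrist")[:,:,::-1])
print(px("wrist",[[535.8,190.3,124]],p))
E
```

```text
time: 9.25
ee_pos: [536.1, 189.3, 175.3]
ee_rot: [0.001, 0.736, 0.677, 0.0]
contact_force: [0.6, -0.6, -0.7]
width: 55.4
[[324.50368541 273.53012314]]
```

View pics/g.png

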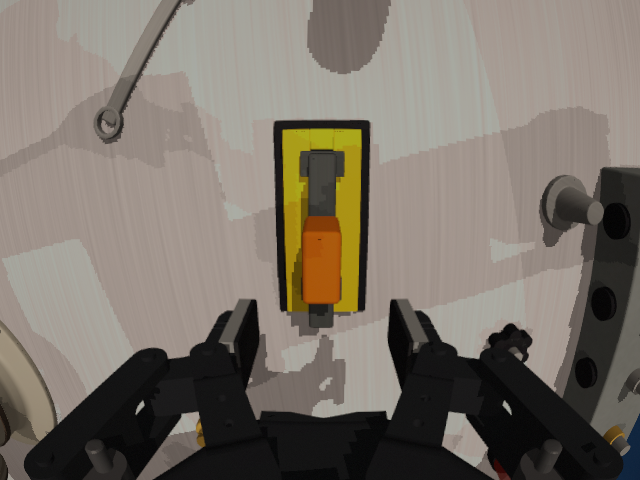

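The handle at (322,268) is centred between the fingers. Descend and grip.

```bash
python3 -m crank '[{"grip":90,"dx":-0.001,"dy":0.004,"dz":-0.15,"spin":0},{"grip":90,"dx":-0.001,"dy":0.004,"dz":-0.28,"spin":0},{"grip":90,"dx":-0.001,"dy":0.004,"dz":-0.36,"spin":0},{"grip":90,"dx":-0.001,"dy":0.004,"dz":-0.36,"spin":0},{"grip":90,"dx":-0.001,"dy":0.004,"dz":-0.36,"spin":0},{"grip":255,"dx":-0.001,"dy":0.004,"dz":-0.36,"spin":0},{"grip":255,"dx":-0.001,"dy":0.004,"dz":-0.36,"spin":0},{"grip":255,"dx":-0.001,"dy":0.004,"dz":-0.36,"spin":0},{"grip":255,"dx":-0.001,"dy":0.004,"dz":-0.36,"spin":0}]'
```

```text
time: 10.42
ee_pos: [536.3, 190.1, 86.2]
ee_rot: [0.001, 0.736, 0.677, 0.001]
contact_force: [-0.1, -1.4, 7.9]
width: 21.5
```

```bash
python3 -m crank '[{"grip":255,"dx":0,"dy":0,"dz":0.04,"spin":0},{"grip":255,"dx":0,"dy":0,"dz":0.12,"spin":0},{"grip":255,"dx":0,"dy":0,"dz":0.3,"spin":0},{"grip":255,"dx":0,"dy":-0.2,"dz":0.45,"spin":0},{"grip":255,"dx":0.02,"dy":-0.6,"dz":0.45,"spin":0.1},{"grip":255,"dx":0.02,"dy":-1,"dz":0.45,"spin":0.2},{"grip":255,"dx":0.02,"dy":-1,"dz":0.45,"spin":0.27},{"grip":255,"dx":0.02,"dy":-1,"dz":0.45,"spin":0.27},{"grip":255,"dx":0.02,"dy":-1,"dz":0.45,"spin":0.27}]'
python3 - <<'E'
from h import *
o=sensors.observe();print(o["ee_pos"],o["contact_force"],o["torque"])
p=vision.camera_params("wrist");cv2.imwrite("pics/i.png",vision.read_camera("wrist")[:,:,::-1])
E
```

```text
time: 11.55
ee_pos: [541.1, -60.3, 198.9]
ee_rot: [0.001, 0.69, 0.724, 0.001]
contact_force: [-0.2, 0.2, -3.9]
width: 21.4
[541.11968312 -60.34596388 198.86244406] [-0.18388184  0.19418376 -3.94198377] [-0.0065009   0.03074676 -0.0492028 ]
```

View pics/i.png

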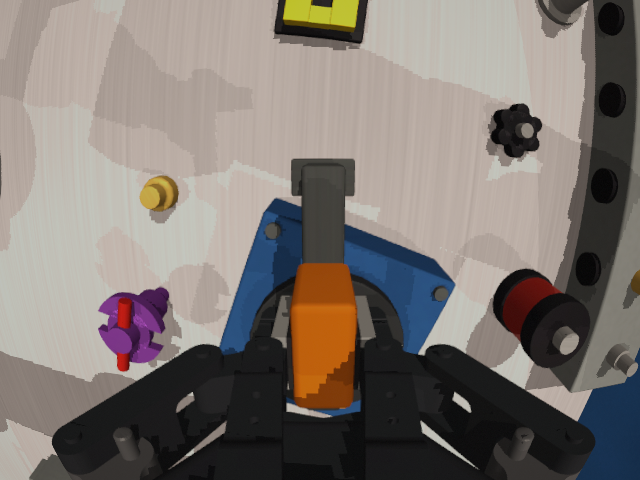

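```bash
python3 -m crank '[{"grip":255,"dx":0.01,"dy":-0.15,"dz":0,"spin":0.01},{"grip":255,"dx":0.029,"dy":-0.36,"dz":0,"spin":0.014},{"grip":255,"dx":0.029,"dy":-0.36,"dz":-0.06,"spin":0.014},{"grip":255,"dx":0.029,"dy":-0.36,"dz":-0.1,"spin":0.014},{"grip":255,"dx":0.029,"dy":-0.36,"dz":-0.1,"spin":0.014},{"grip":255,"dx":0.029,"dy":-0.36,"dz":-0.1,"spin":0.014}]'
python3 - <<'E'
from h import *
o=sensors.observe();print(o["ee_pos"],o["contact_force"],o["torque"])
for n in("wrist","scene","top"):cv2.imwrite(f"pics/j_{n}.png",vision.read_camera(n)[:,:,::-1])
cv2.imwrite("pics/j2.png",cv2.resize(cv2.imread("pics/j_wrist.png")[120:320,230:430],None,fx=3,fy=3,interpolation=2))
cv2.imwrite("pics/j3.png",cv2.resize(cv2.imread("pics/j_scene.png")[215:345,215:345],None,fx=4.6,fy=4.6,interpolation=2))
E
```

```text
time: 12.35
ee_pos: [548.7, -148.4, 174.4]
ee_rot: [0.001, 0.686, 0.727, 0.001]
contact_force: [-1.1, 0.1, -3.3]
width: 21.3
[ 548.6671069  -148.44378204  174.37656673] [-1.0775484   0.11799924 -3.30634248] [ 0.06612266 -0.05240525 -0.0476624 ]
```

View pics/j2.png

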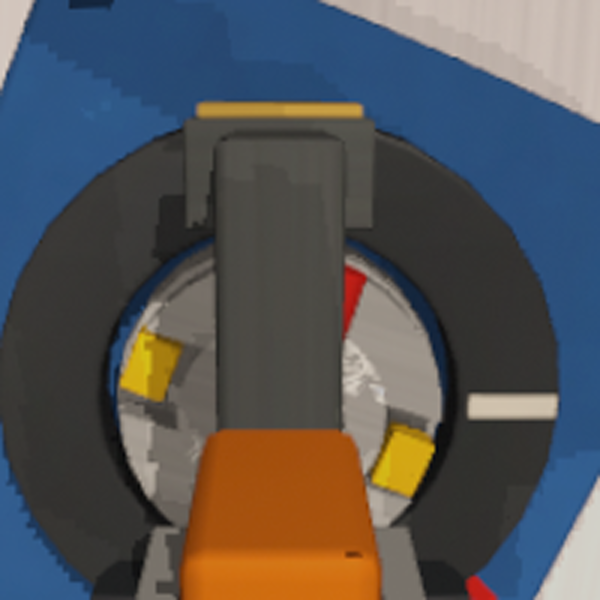

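View pics/j3.png

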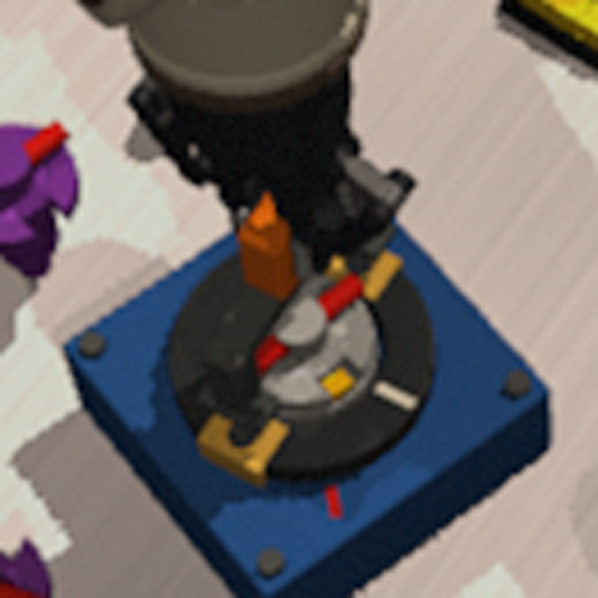

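```bash
python3 - <<'E'
from h import *
c=np.array([548.3,-150.3]);a=np.radians(93.15);u=np.array([np.cos(a),np.sin(a)])
q=sensors.observe();e=q["ee_pos"][:2];y=2*np.degrees(np.arctan2(q["ee_rot"][2],q["ee_rot"][1]))-90;print("spanner x angle",y+90,e)
b=np.radians(y+90);s=np.array([np.cos(b),np.sin(b)])
P=[[*(c+65*u),85],[*(c+36*np.array([np.cos(np.radians(71.9)),np.sin(np.radians(71.9))])),110]]
zo=q["ee_pos"][2]-62.2
for off in(-2,0,2):P.append([*(e+(62+off)*s),zo+8])
print("pad edge, bar end, foot edge(-2,0,2):",px("wrist",P).round(1).tolist(),"seen pad v 154 foot v 160")
# scene view: near-foot pin vs hole
P=[[*(e-52*s),zo],[*(c-52*u),85],[*(e-52*s),zo-9]]
S=px("scene",P);print((S-[215,215])*4.6)
E
```

```text
spanner x angle 93.30424914873369 [ 548.64466732 -149.03151413]
pad edge, bar end, foot edge(-2,0,2): [[323.6, 156.2], [346.7, 213.9], [324.5, 166.6], [324.5, 162.9], [324.5, 159.1]] seen pad v 154 foot v 160
[[241.32166649 405.27740954]
 [244.35814325 433.14676345]
 [243.15234099 414.06985629]]
```

```bash
python3 - <<'E'
import cv2
cv2.imwrite("pics/j4.png",cv2.resize(cv2.imread("pics/j_scene.png")[275:330,250:320],None,fx=10,fy=10,interpolation=2))
E
```

View pics/j4.png

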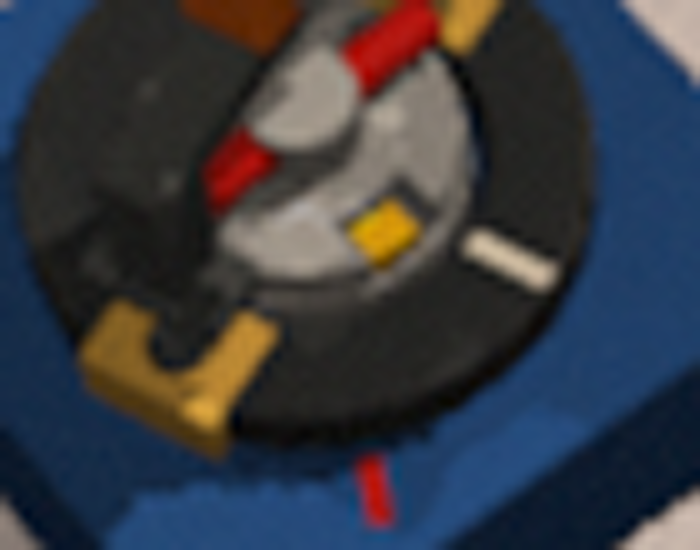

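Relative view: the foot edge is at v=160 against the pad edge at v=154, so the offset is about 1.5 mm in y. Correct and lower.

```bash
python3 -m crank '[{"grip":255,"dx":-0.001,"dy":-0.006,"dz":0,"spin":0},{"grip":255,"dx":-0.001,"dy":-0.006,"dz":-0.03,"spin":0},{"grip":255,"dx":-0.001,"dy":-0.006,"dz":-0.06,"spin":0},{"grip":255,"dx":-0.001,"dy":-0.006,"dz":-0.07,"spin":0},{"grip":255,"dx":-0.001,"dy":-0.006,"dz":-0.07,"spin":0}]'; python3 -m crank '[{"grip":255,"dx":0,"dy":0,"dz":-0.008,"spin":0},{"grip":255,"dx":0,"dy":0,"dz":-0.016,"spin":0},{"grip":255,"dx":0,"dy":0,"dz":-0.02,"spin":0},{"grip":255,"dx":0,"dy":0,"dz":-0.02,"spin":0}]'
```

```text
time: 13.12
ee_pos: [548.3, -150.5, 156.6]
ee_rot: [0.001, 0.686, 0.727, 0.001]
contact_force: [0.3, -0.5, -4.1]
width: 21.8
time: 13.62
ee_pos: [548.3, -150.5, 151.6]
ee_rot: [0.001, 0.686, 0.727, 0.001]
contact_force: [0.3, 0.1, -4.1]
width: 21.5
```

Pins are entering freely (tips about 4–5 mm below the mouth). Continue down to the feet.

```bash
python3 -m crank '[{"grip":255,"dx":0,"dy":0,"dz":-0.008,"spin":0},{"grip":255,"dx":0,"dy":0,"dz":-0.014,"spin":0},{"grip":255,"dx":0,"dy":0,"dz":-0.018,"spin":0},{"grip":255,"dx":0,"dy":0,"dz":-0.018,"spin":0}]'
python3 - <<'E'
from h import *
cv2.imwrite("pics/k.png",cv2.resize(vision.read_camera("wrist")[120:320,230:430,::-1],None,fx=3,fy=3,interpolation=2))
E
```

```text
time: 14.12
ee_pos: [548.4, -150.6, 147.4]
ee_rot: [0.001, 0.686, 0.727, 0.001]
contact_force: [-2.4, -1.0, 2.0]
width: 21.3
```

View pics/k.png

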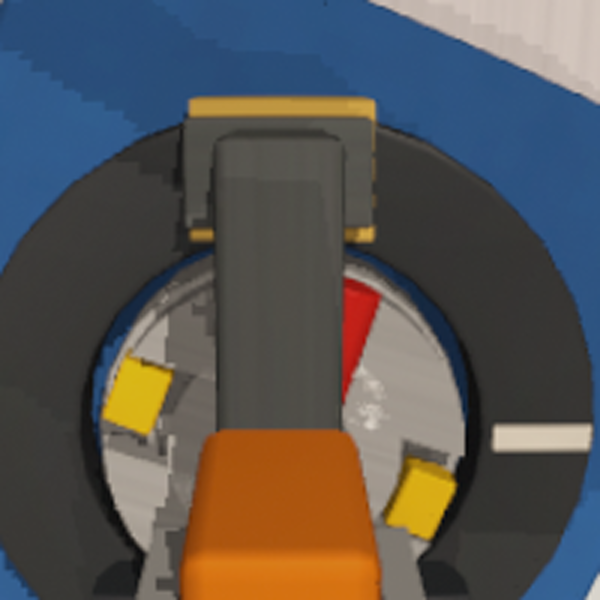

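Feet are seated on the brass pads. Turn clockwise.

```bash
python3 -m crank '[{"grip":255,"dx":0,"dy":0,"dz":0,"spin":-0.1},{"grip":255,"dx":0,"dy":0,"dz":0,"spin":-0.2},{"grip":255,"dx":0,"dy":0,"dz":0,"spin":-0.3},{"grip":255,"dx":0,"dy":0,"dz":0,"spin":-0.4},{"grip":255,"dx":0,"dy":0,"dz":0,"spin":-0.5},{"grip":255,"dx":0,"dy":0,"dz":0,"spin":-0.6},{"grip":255,"dx":0,"dy":0,"dz":0,"spin":-0.7},{"grip":255,"dx":0,"dy":0,"dz":0,"spin":-0.7}]'
python3 - <<'E'
from h import *
o=sensors.observe();print(o["contact_force"],o["torque"],2*np.degrees(np.arctan2(o["ee_rot"][2],o["ee_rot"][1])))
cv2.imwrite("pics/l.png",cv2.resize(vision.read_camera("wrist")[120:320,230:430,::-1],None,fx=3,fy=3,interpolation=2))
E
```

```text
time: 15.18
ee_pos: [548.5, -150.6, 147.5]
ee_rot: [0.002, 0.802, 0.597, 0.001]
contact_force: [0.9, -0.1, -1.6]
width: 21.4
[ 0.90565041 -0.07274102 -1.60482241] [ 0.03401456 -0.26104411 -0.06247046] 73.26219441112833
```

View pics/l.png

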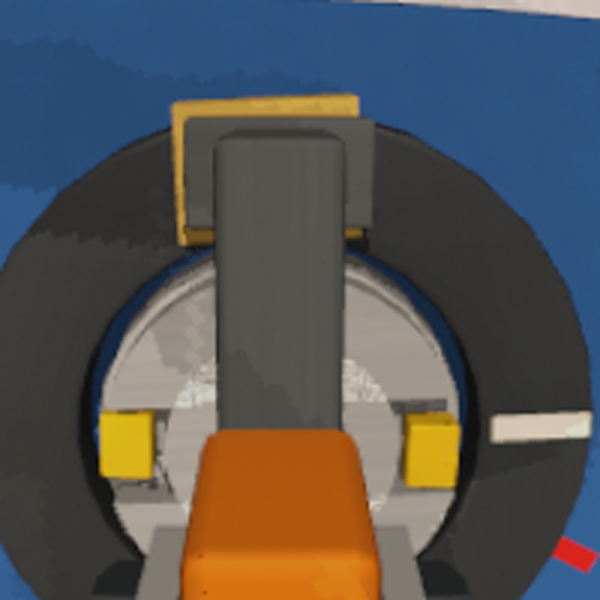

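```bash
python3 -m crank '[{"grip":255,"dx":0,"dy":0,"dz":0,"spin":-0.1},{"grip":255,"dx":0,"dy":0,"dz":0,"spin":-0.2},{"grip":255,"dx":0,"dy":0,"dz":0,"spin":-0.3},{"grip":255,"dx":0,"dy":0,"dz":0,"spin":-0.4},{"grip":255,"dx":0,"dy":0,"dz":0,"spin":-0.5},{"grip":255,"dx":0,"dy":0,"dz":0,"spin":-0.6},{"grip":255,"dx":0,"dy":0,"dz":0,"spin":-0.7},{"grip":255,"dx":0,"dy":0,"dz":0,"spin":-0.8},{"grip":255,"dx":0,"dy":0,"dz":0,"spin":-0.9},{"grip":255,"dx":0,"dy":0,"dz":0,"spin":-0.95},{"grip":255,"dx":0,"dy":0,"dz":0,"spin":-0.95}]'
python3 - <<'E'
from h import *
o=sensors.observe();print(o["contact_force"],o["torque"],2*np.degrees(np.arctan2(o["ee_rot"][2],o["ee_rot"][1])))
cv2.imwrite("pics/m.png",cv2.resize(vision.read_camera("wrist")[120:360,230:470,::-1],None,fx=2.5,fy=2.5,interpolation=2))
E
```

```text
time: 16.6
ee_pos: [548.5, -150.5, 147.5]
ee_rot: [0.002, 0.92, 0.392, 0.001]
contact_force: [0.4, -0.1, -0.9]
width: 21.4
[ 0.41874033 -0.10689095 -0.93813403] [ 0.16548945 -0.08990917  0.13904076] 46.141188109022956
```

View pics/m.png

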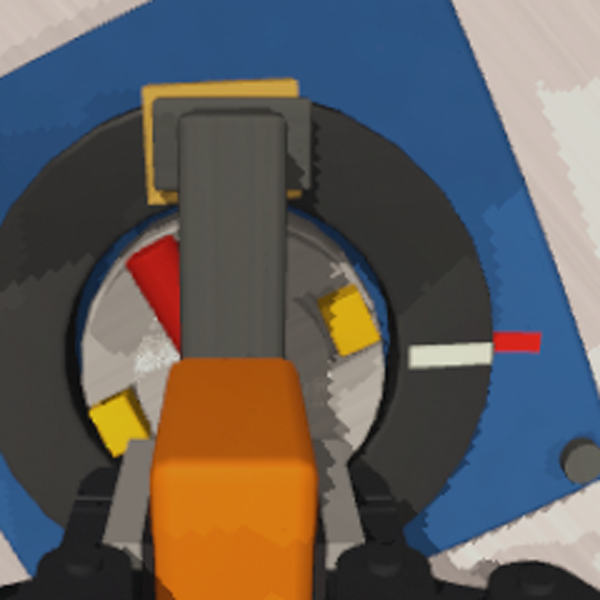

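The white line at (450,356) is just short of the red mark at (518,343). A few more degrees, watching torque.

```bash
python3 -m crank '[{"grip":255,"dx":0,"dy":0,"dz":0,"spin":-0.05},{"grip":255,"dx":0,"dy":0,"dz":0,"spin":-0.1},{"grip":255,"dx":0,"dy":0,"dz":0,"spin":-0.1}]'; python3 -c "
from h import *
o=sensors.observe();print(o['torque'],2*np.degrees(np.arctan2(o['ee_rot'][2],o['ee_rot'][1])))"
python3 -m crank '[{"grip":255,"dx":0,"dy":0,"dz":0,"spin":-0.05},{"grip":255,"dx":0,"dy":0,"dz":0,"spin":-0.1},{"grip":255,"dx":0,"dy":0,"dz":0,"spin":-0.1}]'; python3 -c "
from h import *
o=sensors.observe();print(o['torque'],2*np.degrees(np.arctan2(o['ee_rot'][2],o['ee_rot'][1])))
cv2.imwrite('pics/n.png',cv2.resize(vision.read_camera('wrist')[120:360,230:470,::-1],None,fx=2.5,fy=2.5,interpolation=2))
"
```

```text
time: 17.02
ee_pos: [548.5, -150.5, 147.5]
ee_rot: [0.002, 0.93, 0.369, 0.001]
contact_force: [-0.1, -0.8, -0.7]
width: 21.3
[ 0.23422981 -0.00155542  0.15224865] 43.25699723559677
time: 17.4
ee_pos: [548.4, -150.5, 147.4]
ee_rot: [0.002, 0.938, 0.345, 0.001]
contact_force: [-2.4, -1.3, -1.4]
width: 21.4
[0.00767444 0.36674249 1.8506998 ] 40.39884862634153
```

View pics/n.png

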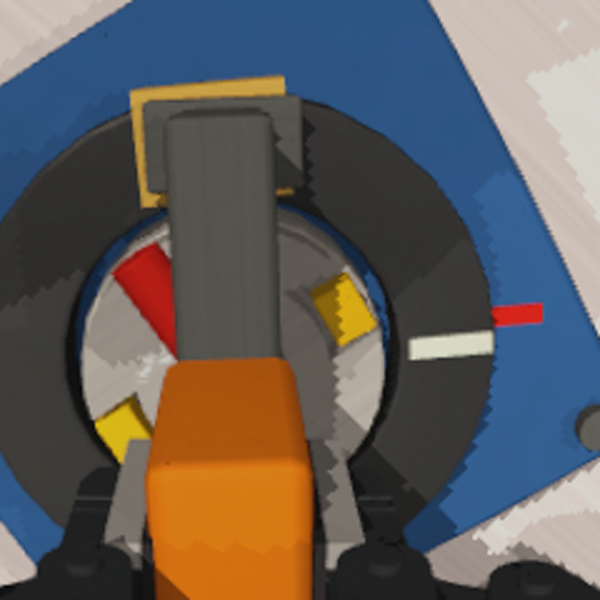

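```bash
python3 - <<'E'
from h import *
c=np.array([548.3,-150.3])
f=lambda a,r,z:[c[0]+r*np.cos(np.radians(a)),c[1]+r*np.sin(np.radians(a)),z]
S=lambda P:((px("wrist",P)-[230,120])*2.5).round(0).tolist()
print("red",S([f(-43.9,66,66),f(-43.9,80,66)]))
for a in(-38,-40,-42,-43.9,-46):print(a,S([f(a,44,85),f(a,63,85)]))
cv2.imwrite('pics/n_s.png',cv2.resize(vision.read_camera('scene')[240:360,220:345,::-1],None,fx=5,fy=5,interpolation=2))
E
```

```text
red [[492.0, 315.0], [542.0, 310.0]]
-38 [[423.0, 329.0], [499.0, 313.0]]
-40 [[423.0, 335.0], [500.0, 322.0]]
-42 [[424.0, 341.0], [501.0, 331.0]]
-43.9 [[424.0, 347.0], [501.0, 339.0]]
-46 [[424.0, 353.0], [501.0, 348.0]]
```

View pics/n_s.png

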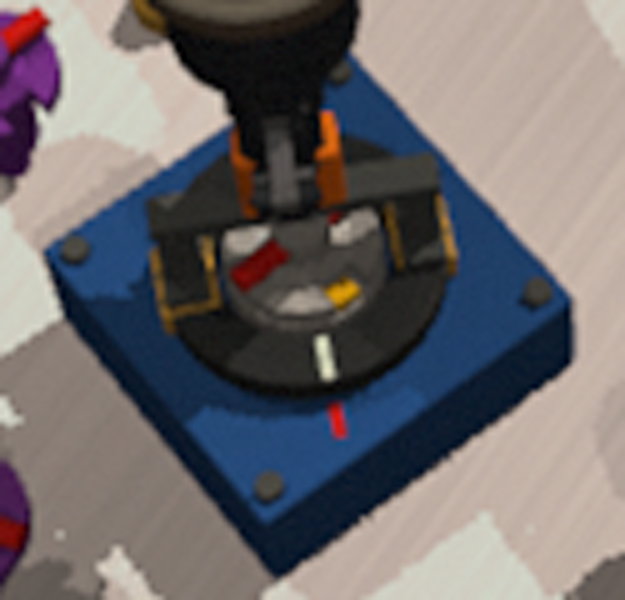

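Torque jumped to 1.85 N·m, well above the 0.35 drag, and the white line points at the red mark in both views: the ring is on its stop. Relax slightly and lift out.

```bash
python3 -m crank '[{"grip":255,"dx":0,"dy":0,"dz":0,"spin":0.05},{"grip":255,"dx":0,"dy":0,"dz":0,"spin":0.09},{"grip":255,"dx":0,"dy":0,"dz":0,"spin":0.09},{"grip":255,"dx":0,"dy":0,"dz":0.02,"spin":0.09},{"grip":255,"dx":0,"dy":0,"dz":0.05,"spin":0.09},{"grip":255,"dx":0,"dy":0,"dz":0.1,"spin":0.09},{"grip":255,"dx":0,"dy":0,"dz":0.2,"spin":0.09},{"grip":255,"dx":0,"dy":0,"dz":0.2,"spin":0.09}]'
python3 - <<'E'
from h import *
o=sensors.observe();print(o["contact_force"],o["torque"],2*np.degrees(np.arctan2(o["ee_rot"][2],o["ee_rot"][1])))
cv2.imwrite("pics/o.png",cv2.resize(vision.read_camera("wrist")[120:360,230:470,::-1],None,fx=2.5,fy=2.5,interpolation=2))
E
```

```text
time: 18.5
ee_pos: [549.2, -150.8, 199.6]
ee_rot: [0.003, 0.93, 0.367, 0.002]
contact_force: [0.5, 0.4, -5.7]
width: 21.2
[ 0.47616626  0.41193777 -5.66784447] [-0.02541374  0.02532253 -0.02181799] 43.001418427332176
```

View pics/o.png

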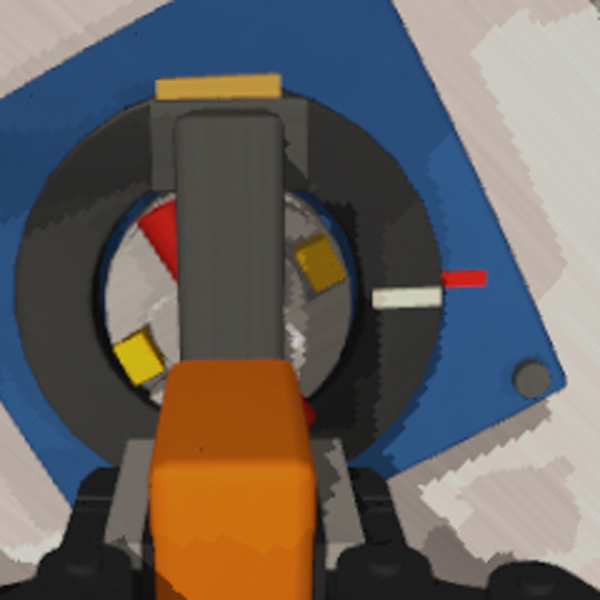

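Spanner is still square in the grip, and the line and mark are aligned. Return it to the rest.

```bash
python3 -m crank '[{"grip":255,"dx":0,"dy":0.1,"dz":0,"spin":0.1},{"grip":255,"dx":-0.01,"dy":0.3,"dz":0,"spin":0.3},{"grip":255,"dx":-0.03,"dy":0.5,"dz":0,"spin":0.5},{"grip":255,"dx":-0.04,"dy":0.75,"dz":0,"spin":0.7},{"grip":255,"dx":-0.051,"dy":0.95,"dz":0,"spin":0.9},{"grip":255,"dx":-0.051,"dy":1,"dz":0,"spin":1},{"grip":255,"dx":-0.051,"dy":1,"dz":0,"spin":1}]'
python3 -c "
from h import *
o=sensors.observe();e=o['ee_pos'];y=2*np.degrees(np.arctan2(o['ee_rot'][2],o['ee_rot'][1]));print(e,y,(np.array([536.3,190.1,120])-e)/250,np.radians(85.2-y)/.5)"
```

```text
time: 19.42
ee_pos: [535.7, 99.8, 197.3]
ee_rot: [0.002, 0.81, 0.586, 0.001]
contact_force: [0.7, -0.3, -4.1]
width: 21.2
[535.70625872  99.79749531 197.29298678] 71.71858903526133 [ 0.00237497  0.36121002 -0.30917195] 0.47059001829831
```

```bash
python3 -m crank '[{"grip":255,"dx":0.002,"dy":0.15,"dz":0,"spin":0.2},{"grip":255,"dx":0.002,"dy":0.361,"dz":-0.05,"spin":0.47},{"grip":255,"dx":0.002,"dy":0.361,"dz":-0.2,"spin":0.47},{"grip":255,"dx":0.002,"dy":0.361,"dz":-0.309,"spin":0.47},{"grip":255,"dx":0.002,"dy":0.361,"dz":-0.309,"spin":0.47},{"grip":255,"dx":0.002,"dy":0.361,"dz":-0.309,"spin":0.47}]'
python3 - <<'E'
from h import *
o=sensors.observe();e=o['ee_pos'];y=2*np.degrees(np.arctan2(o['ee_rot'][2],o['ee_rot'][1]));print(e,y,(np.array([536.3,190.1,86.2])-e)/250,np.radians(85.2-y)/.5)
cv2.imwrite("pics/p.png",vision.read_camera("wrist")[60:360,180:480,::-1].repeat(2,0).repeat(2,1))
E
```

```text
time: 20.18
ee_pos: [536.9, 189.3, 121.2]
ee_rot: [0.002, 0.737, 0.676, 0.002]
contact_force: [0.4, 0.2, -3.8]
width: 21.2
[536.9313271  189.26514951 121.15746458] 85.0869024897142 [-0.00252531  0.0033394  -0.13982986] 0.003947847860590635
```

View pics/p.png

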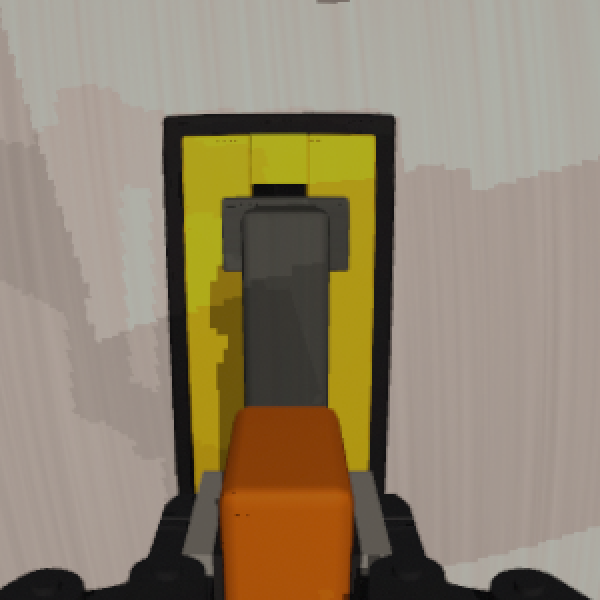

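The foot is centred on the trough to within 2 mm, with the TCP about 1 mm right of the pick pose. Nudge and lower.

```bash
python3 -m crank '[{"grip":255,"dx":-0.006,"dy":0.003,"dz":-0.05,"spin":0},{"grip":255,"dx":-0.006,"dy":0.003,"dz":-0.09,"spin":0},{"grip":255,"dx":-0.006,"dy":0.003,"dz":-0.11,"spin":0},{"grip":255,"dx":-0.006,"dy":0.003,"dz":-0.125,"spin":0},{"grip":255,"dx":-0.006,"dy":0.003,"dz":-0.134,"spin":0},{"grip":255,"dx":-0.006,"dy":0.003,"dz":-0.138,"spin":0},{"grip":255,"dx":-0.006,"dy":0.003,"dz":-0.138,"spin":0}]'
```

```text
time: 21.1
ee_pos: [535.6, 190.3, 87.1]
ee_rot: [0.002, 0.737, 0.676, 0.002]
contact_force: [0.7, -0.1, -4.1]
width: 21.6
```

```bash
python3 -m crank '[{"grip":255,"dx":0,"dy":0,"dz":-0.004,"spin":0},{"grip":255,"dx":0,"dy":0,"dz":-0.005,"spin":0},{"grip":255,"dx":0,"dy":0,"dz":-0.005,"spin":0}]'
```

```text
time: 21.48
ee_pos: [535.9, 190.4, 86.4]
ee_rot: [0.003, 0.737, 0.676, 0.003]
contact_force: [-1.7, 1.8, 6.4]
width: 21.2
```

Contact with the rest. Open partway, then lift away.

```bash
python3 -m crank '[{"grip":90,"dx":0,"dy":0,"dz":0,"spin":0},{"grip":90,"dx":0,"dy":0,"dz":0,"spin":0},{"grip":90,"dx":0,"dy":0,"dz":0,"spin":0},{"grip":90,"dx":0,"dy":0,"dz":0.1,"spin":0},{"grip":90,"dx":0,"dy":0,"dz":0.3,"spin":0},{"grip":90,"dx":-0.3,"dy":0.2,"dz":0.6,"spin":0},{"grip":90,"dx":-0.8,"dy":0.6,"dz":0.7,"spin":0},{"grip":90,"dx":-0.8,"dy":0.6,"dz":0.7,"spin":0},{"grip":90,"dx":-0.8,"dy":0.6,"dz":0.7,"spin":0},{"grip":90,"dx":-0.8,"dy":0.6,"dz":0.7,"spin":0}]'
python3 - <<'E'
from h import *
for n in("scene","top"):cv2.imwrite(f"pics/q_{n}.png",vision.read_camera(n)[:,:,::-1])
t=cv2.imread("pics/q_top.png")
cv2.imwrite("pics/q1.png",cv2.resize(t[200:305,325:440],None,fx=5,fy=5,interpolation=2))
cv2.imwrite("pics/q2.png",cv2.resize(t[235:290,205:300],None,fx=8,fy=8,interpolation=2))
E
```

```text
time: 22.72
ee_pos: [333.7, 341.9, 262.8]
ee_rot: [0.002, 0.736, 0.677, 0.004]
contact_force: [-0.1, 0.4, -0.3]
width: 55.3
```

View pics/q_scene.png

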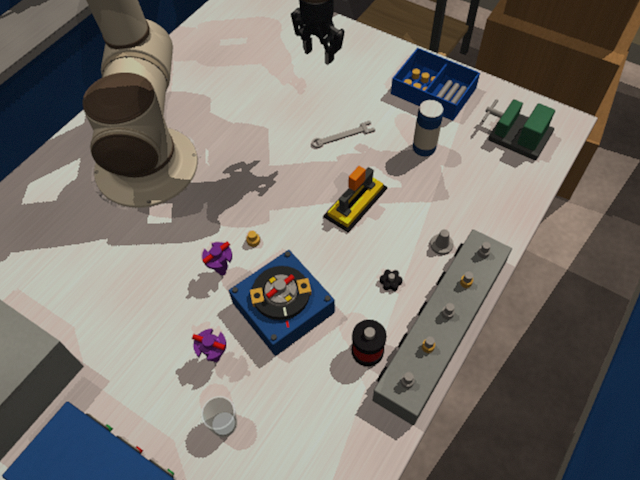

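View pics/q1.png

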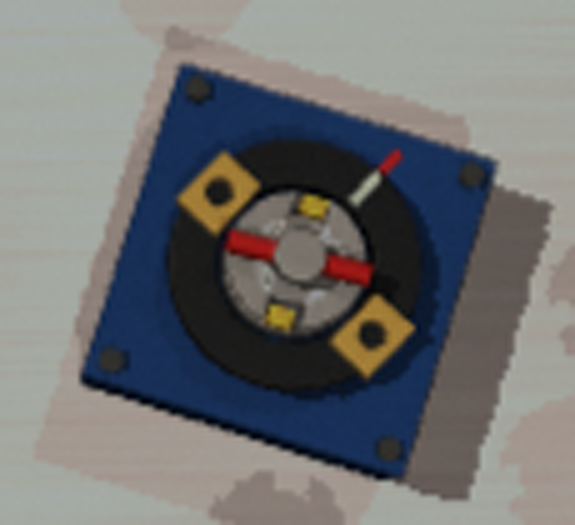

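View pics/q2.png

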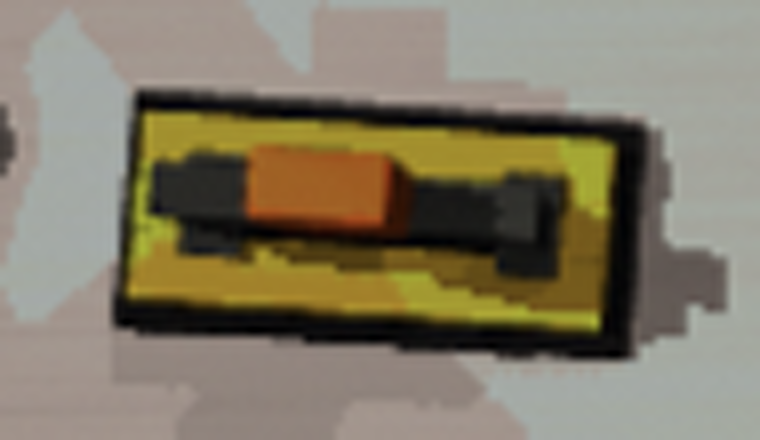

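```bash
python3 - <<'E'
from h import *
from station import workorder
H=w("top",crop([(219,191),(372,334)],325,200,5),85);print("hole line",deg(H[0]-H[1]),"expected 47.1")
R=w("top",crop([(363,191)],325,200,5),85);print("white",deg(R[0]-H.mean(0)),"mark -43.9")
print(workorder.finish_job())
E
```

```text
hole line 45.4 expected 47.1
white -44.8 mark -43.9
the job is handed in; nothing more can be done
None
```

The whole job is done and handed in at about 23 s of the 67 s allowed. The arbor is home, the ring is locked, and the spanner is back on its rest.

- **Arbor:** I pushed the cross bar about 50° clockwise until both yellow dogs showed in the slots. I then pressed on the hub until it stopped at z = 113.1 mm with 30 N (home is 113 mm). The hub's drop in the scene camera, 2.2 px against 2.0 expected, agrees.
- **Ring:** Both spanner pins went fully in. I turned the ring clockwise until the torque jumped to about 1.85 N·m, against 0.35 N·m of drag. In the last top picture the white line is at -44.8° and the red mark at -43.9°.
- **Small disagreement:** The line through the two holes measured 45.4° against the 47.1° I had calculated. I put this down to pixel error, because the torque jump and the white line both say the ring is on its stop.
- **Spanner:** It sits on the yellow rest within about 1 mm of where it started, and I let go of it cleanly.
- **Rest of the bench:** Nothing else looks moved in the last scene picture, including the purple look-alikes.

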